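# Strip an air cylinder: stand the tie rod in the cup, draw the piston and hold

## Task

The air cylinder in the vise is being stripped for new seals. Lift the last tie rod straight up out of the end cap and stand it in the steel cup with the other three, lowering it in rather than dropping it. Then take the piston rod and draw the piston straight up, without forcing it sideways in the barrel, until its blue seal is wholly clear above the barrel's rim while the white guide band is still wholly inside the bore, and finish holding it still and upright there; leave the other things on the bench alone.

Things in the scene. Friction and masses are not known exactly. Their poses are not given: they have to be found in the camera images.
- vise: green machine vise fixed to the bench (255 x 154 mm, jaw tops at 52 mm, moved and turned each time), holding the stripped air cylinder upright by its square end cap; nothing of it moves. Origin: on the bench under the bore's axis; z up, x from the screw handle (reaching x = -150 mm, 47 mm high) to the fixed jaw
- barrel_mouth (a point): centre of the open top of the aluminium barrel, level with the rim, 138 mm above the bench; axes as the vise's. Barrel 56 mm outside, 50 mm bore, 80 mm tall, bore floor 58 mm above the bench
- cap_hole (a point): mouth of the end-cap hole in which the last tie rod stands, at x, y = +23.25 mm in the vise's frame, 58 mm above the bench: 9 mm wide, 20 mm deep. The cap is 66 x 66 mm; its other three corner holes are empty
- piston: loose piston on its rod, standing on the bore floor at first; 0.35 to 0.6 kg. Origin: centre of the underside, z up the rod. Above it: white guide band 2 to 12 mm, bare metal land 12 to 28, blue seal 28 to 36, piston top 40. Piston 48.8 mm across (0.6 mm play all round in the bore); bright steel rod 20 mm thick from 40 to 132 mm, standing 52 mm out of the barrel at first
- piston_land (a point): point on the piston's axis 20 mm above its underside: the middle of the bare metal land between seal and guide band. At first 60 mm below the rim; level with the rim when the piston is where it is wanted
- rod_end (a point): centre of the top of the piston rod, 132 mm above the piston's underside, 190 mm above the bench at first
- tie_rod: the last tie rod: steel, 8 mm thick, 140 mm long, 55 g, brass-coloured threads at both ends; unscrewed, standing loose in its end-cap hole right beside the barrel, its axis 33 mm from the piston rod's. Origin: centre of its foot (38 mm above the bench at first), z up along the rod
- tie_rod_top (a point): centre of the tie rod's upper end, 140 mm above its foot; at first 178 mm above the bench, 40 mm above the barrel's rim
- cup: dark steel cup, loose, about 0.5 kg, 95 mm tall, 80 mm across the top, 3 mm wall, inside 68 to 74 mm across, inner floor 5 mm above its underside. Origin: centre of the underside, z up. The other three tie rods stand in its +x half, feet about 17 mm from the axis, leaning outwards on the rim; the -x half is free
- rod_b: one of the three like tie rods (8 x 140 mm) standing in the cup, leaning 10 degrees outwards on its rim; origin: centre of the foot, z along the rod
- rod_c: one of the three like tie rods (8 x 140 mm) standing in the cup, leaning 10 degrees outwards on its rim; origin: centre of the foot, z along the rod
- rod_d: one of the three like tie rods (8 x 140 mm) standing in the cup, leaning 10 degrees outwards on its rim; origin: centre of the foot, z along the rod
- front_cap: bystander: the cylinder's removed front end cap, aluminium block 66 x 66 x 28 mm with a round boss; origin: centre of the underside
- grease_jar: bystander: white jar with blue lid, 64 mm across, 62 mm tall; origin: centre of the underside
- spanner: bystander: steel spanner 160 mm long, lying along its x axis
- new_seal: bystander: blue seal ring 49 mm across, 8 mm high; origin: centre of the underside
- screwdriver: bystander: red-handled screwdriver 200 mm long, lying along its x axis
- cement_tin: bystander: tin 86 mm across, 115 mm tall with a yellow band; origin: centre of the underside
Not all that is in view belongs to the job. What is shaped like the piston but turquoise is not meant.

How it is judged (in metres and radians):
On the way, in this order (a step that is already met when the one before it is completed fails the run):
1. the last tie rod stands in the cup, let go (horizontal distance between tie_rod and cup below 0.036 m and z of tie_rod in the frame of cup between 0 and 0.02 m and angle between tie_rod's own z axis and vertical below 0.6 rad and contact force between the fingers and tie_rod below 0.1 N and linear speed of tie_rod below 0.05 m/s and angle between cup's own z axis and vertical below 0.1 rad), for 0.2 s.
2. the piston is drawn up and held: blue seal clear of the rim, white band inside (z of piston_land in the frame of barrel_mouth between -0.0085 and 0.0085 m and angle between piston's own z axis and vertical below 0.07 rad and contact force between the fingers and piston above 5 N and linear speed of piston below 0.01 m/s), for 0.3 s.
At the end, for the whole second after the job is handed in: The gripper holds the piston rod (over 5 N), still and within 4 degrees of upright, mid-land within 8.5 mm of the rim level (blue seal out, white band in), piston-barrel force under 12 N; all four tie rods stand in the upright cup, feet near its floor, the last let go and leaning under 34 degrees (all of step 1 and all of step 2 and horizontal distance between each of rod_b, rod_c, rod_d and cup below 0.036 m and z of each of rod_b, rod_c, rod_d in the frame of cup below 0.02 m and contact force between piston and vise below 12 N); the arm keeps its last pose, push and grip.
It fails at once if the piston is forced or jammed in the barrel (more than 30 N between them) (contact force between piston and vise above 30 N).
It fails at once if the piston is drawn so far that the white guide band leaves the bore (z of piston_land in the frame of barrel_mouth above 0.017 m).
It fails at once if the tie rod is dropped or thrown (linear speed of tie_rod above 0.8 m/s and contact force between the fingers and tie_rod below 0.01 N).
It fails at once if the cup is knocked over or pushed more than 40 mm (angle between cup's own z axis and vertical above 0.4 rad or distance of cup from where it was at the start of the episode above 0.04 m).
It fails at once if another thing on the bench is moved more than 30 mm (distance of any of front_cap, grease_jar, spanner, new_seal, screwdriver, cement_tin from where it was at the start of the episode above 0.03 m).
It also fails if it takes over 54 s, if anything falls off the work surface, if the arm or the gripper's body presses on something with over 40 N, if the wrist force passes 120 N, or if a joint passes its speed limit or range.

## Robot

A 6-joint arm with a two-finger parallel gripper is mounted at the origin on the work surface. World frame = base frame: x ahead of the robot, y to its left, z up, the work surface at z = 0. Lengths are in mm, angles in rad, forces in N, time in s.
With the tool pointing down it reaches from about 325 to 775 mm from the base axis. Payload 9.3 kg.
Tool frame: the origin (TCP) lies at the very end of the fingers, on their centre line; the grasp point (between the pads) lies 19 mm behind it; z points along the fingers, x is the direction in which the jaws open and shut, and the axes are right-handed (so a half turn about z gives the same grasp; the last joint's range is limited). The gripper opens to 85 mm and grips with 20 to 120 N. Pads are 22 mm wide; open, the fingers measure 114 mm over their backs; the gripper's body (76 mm by 85 mm) begins 54 mm behind the grasp point. The pads swing forward as they close: fully open they stand 13 mm farther back than shut.
Start: joints at [0.989, 0.259, 0.021, 1.334, 0, 1.418], TCP at [228.68, 500.202, 231.279] pointing down, gripper open.
Joint ranges: [-3.04, 3.04], [-0.91, 1.82], [-1.04, 1.36], [-1.92, 1.95], [-1.52, 1.45], [-3.14, 3.14]. Speed limits (rad/s): [2.22, 2.22, 2.79, 3.14, 3.14, 3.14].

## Interface

Orientations are given as a unit quaternion [x, y, z, w].
In Python, from plant import * gives the robot as it stands.
- The arm moves only by the tool servo_tool, never from a script. Its argument "commands" is a list of rows, each a list of 7 numbers: the shift along the tool's x, y, z normalised to -1 to 1, where 1 is 0.2 m, then the turn, a rotation vector about the tool's x, y, z normalised to -1 to 1, where 1 is 0.5 rad, then the opening, from 0 (shut) to 1 (fully open). In form: [[dx, dy, dz, ax, ay, az, jaw], ...]. A call has 1 to 12 rows; each row is the pose to reach, as a shift and turn from the pose measured when the call began, along the tool's axes at that moment; what a row does not reach only later rows make up. A row lasts 1/8 s, in which the tool goes at most 62.5 mm and 10.7 degrees, less where a joint would pass 70% of its speed; a pose out of reach is approached as far as the arm can. A call with a number of a shift or a turn outside -1 to 1 is refused whole. A call with a gripper value outside its range is refused whole. The fingers move at their own pace and stop on an object; "squeeze" is the grip in N (left out, the last holds). Time passes only in rows, so rows that repeat a pose let the fingers close. It gives the time, the measured TCP pose, the force and the opening at its end, in the units of the state.
- read_state(): the state, without advancing time (a new reading comes with each control period).
- get_image(name): name is "scene" or "top" or "wrist"; returns the picture (384x512x3 uint8, blue, green, red); there is no depth.
- get_calibration(name): a dict with "fx", "fy", "cx", "cy" (pixels), "eye" and "orientation" of the camera in the world. Camera axes: x right, y down, z forward; pixel columns grow to the right and rows downward; lengths in mm; the calibration is good to about 2 mm. The wrist camera is an equidistant fisheye: a pixel r from the principal point sees the ray r / f radians off the axis. A picture is of the moment at which its call begins: read the wrist's pose just before it. get_calibration takes no time and is no camera call; for the wrist camera it gives the pose at the moment of the call.
- finish_job(): hands the job in, once; it reports no verdict.
Trained networks look in the newest picture that a camera, given by its name, has taken for a name from the list of things; names that differ only in an ending like _2 or _b are one class to them, and where a whole thing is asked for, a point or a joint stands for the part that bears it (a point fixed in the world has none). Each returns a list of dicts, best first, with "p" (0 to 1); they miss things now and then, are a little off and sometimes report something else, mostly with a low value. They report only what shows in the picture. A call takes as long as a camera call. They do not tell look-alikes from the thing itself.
- outline_of(camera, target): "region" (384x512 bool, what is visible of it).
- mark_of(camera, target): "position" ([x, y, z] in mm, in world coordinates, good to about 4 mm: a listed point, or the origin of a listed thing).
The state is a dict: "time_s": time; "qpos": joint angles; "joint_velocities": joint speeds; "joint_torque": joint torques, N m; "tcp_pos": TCP position; "tool_rot": TCP orientation; "ft_force": force on the tool from outside, world axes, zero at the start; "wrist_torque": the same for the moment, N m; "gripper_width": finger opening in mm.
Only numpy, scipy, OpenCV 4.12 (cv2) and the standard library are available. Lean on these libraries where they do the work, as an engineer would, in place of code of your own. Each camera call takes 0.05 s, during which the arm holds its last target. There are 200 camera calls.

## Working session

There is one attempt and no reset: what is moved stays moved. The work goes in short steps, Python scripts to look and compute and a tool call to move; the robot and the scene stay as the last step left them, time stands still between calls to the robot, and variables do not carry over. Pictures are saved under pics/ and viewed, about 8 in all and at most 12, crops included, and the job is handed in when it is done.

Besides the shell and the picture viewer there is one more tool, called after "Call:" as name([rows], argument=value, ...), one row to a line, values as JSON. servo_tool: Moves the arm, as the interface text tells. Its arguments: {"type":"object","properties":{"commands":{"type":"array","items":{"type":"array","items":{"type":"number","minimum":-1,"maximum":1}}},"squeeze":{"type":"number"}},"required":["commands"]}

```bash
mkdir -p pics; python3 - <<'E'
from plant import *
import cv2,numpy as np
s=read_state();print(s)
a=get_image("scene");b=get_image("top")
cv2.imwrite("pics/a.png",a);cv2.imwrite("pics/b.png",b)
for c in("scene","top"):
    print(c,get_calibration(c))
    for n in("vise","barrel_mouth","cap_hole","tie_rod_top","tie_rod","rod_end","piston","cup"):
        print(c,n,[(np.round(r["position"]),round(r["p"],2)) for r in mark_of(c,n)])
print(read_state()["time_s"])
E
```

```text
{'time_s': 0.0, 'qpos': array([ 9.89401422e-01,  2.59182844e-01,  2.07516909e-02,  1.33369123e+00,
       -6.85364728e-06,  1.41816593e+00]), 'joint_velocities': array([ 0.00052425, -0.00051929,  0.00127855, -0.00094118,  0.00269214,
        0.00090399]), 'joint_torque': array([-9.81451285e-05, -5.55648994e+01,  3.44532359e+01,  1.38014540e-02,
       -9.31646287e-05, -1.62093937e-05]), 'tcp_pos': array([228.52530424, 499.96519868, 230.66728055]), 'tool_rot': array([ 8.41352139e-01,  5.40486947e-01, -6.04444998e-04,  2.72509204e-04]), 'ft_force': array([-0.78039205, -0.11997108, -0.27224002]), 'wrist_torque': array([ 0.02049699, -0.04391387, -0.0191827 ]), 'gripper_width': 85.51725766662787}
scene {'fx': 365.62889440181385, 'fy': 365.62889440181385, 'cx': 254.840692284517, 'cy': 184.98299713711316, 'eye': array([ 962.39286746, -493.88360805, 1045.00721837]), 'orientation': array([ 0.8878708 ,  0.34575594, -0.10664714, -0.28419123])}
scene vise [(array([ 528., -219.,   -1.]), 0.79), (array([ 526., -217.,   54.]), 0.41)]
scene barrel_mouth [(array([ 524., -219.,  136.]), 0.8), (array([
[... 954 characters left out ...]
70006643,  0.07208346, -0.06904545])}
top vise [(array([ 529., -218.,    3.]), 0.71)]
top barrel_mouth [(array([ 526., -215.,  139.]), 0.71), (array([ 430., -420.,   -1.]), 0.42)]
top cap_hole [(array([ 538., -188.,   60.]), 0.97)]
top tie_rod_top [(array([ 538., -190.,  177.]), 0.61)]
top tie_rod [(array([ 540., -190.,   38.]), 0.41)]
top rod_end [(array([ 528., -217.,  188.]), 0.67), (array([454., -55., 132.]), 0.67), (array([598., -78., 131.]), 0.62), (array([ 707., -232.,  130.]), 0.54)]
top piston [(array([ 712., -230.,    4.]), 0.8), (array([602., -77.,   6.]), 0.8), (array([456., -59.,   2.]), 0.69), (array([ 528., -222.,   58.]), 0.63)]
top cup [(array([515., 165.,   3.]), 0.66)]
0.9
```

```bash
python3 - <<'E'
import cv2,numpy as np
a=cv2.imread("pics/a.png");b=cv2.imread("pics/b.png")
cv2.imwrite("pics/ab.png",np.vstack([cv2.resize(a,(800,600))]))
cv2.imwrite("pics/b2.png",cv2.resize(b,(800,600)))
E
```

```text
(no output)
```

View pics/ab.png

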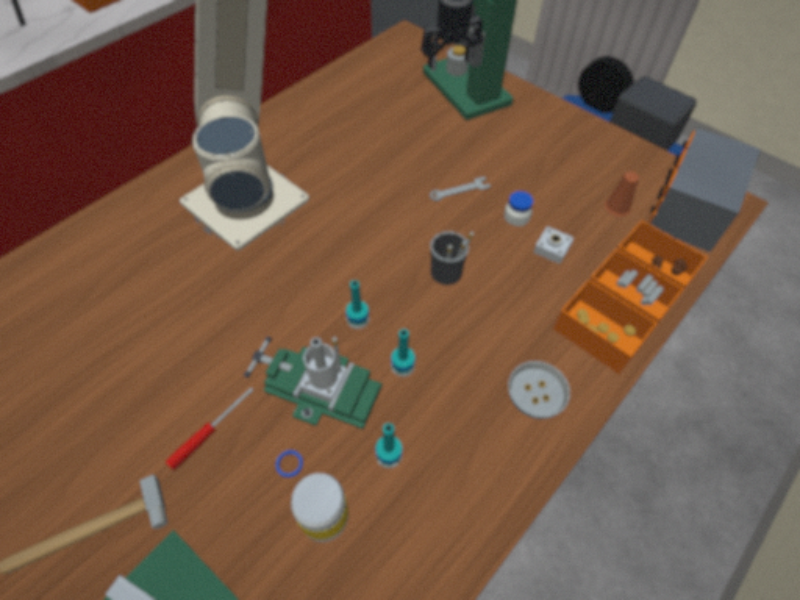

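View pics/b2.png

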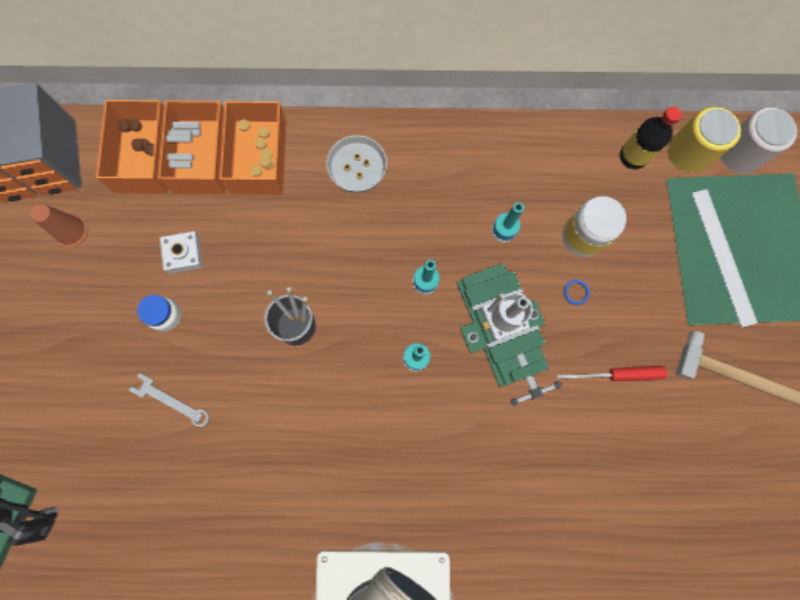

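The pictures show the vise with the steel piston at (512,303) in the top view and (320,345) in the scene view, with the tie rod beside it and the cup at (290,320) top. The look-alikes are the turquoise pistons at (427,277), (417,356) and (508,225) top. The one meant is the steel rod in the vise barrel, near world (526,-218). I'll confirm it up close with the wrist camera.

```bash
cat > h.py <<'E'
from plant import *
import numpy as np, cv2
from scipy.spatial.transform import Rotation as R
def down(yaw,tilt=(0,0)):   # tool x at yaw (deg); tilt = world rotvec xy (deg)
    y=np.radians(yaw);Q=np.array([[np.cos(y),np.sin(y),0],[np.sin(y),-np.cos(y),0],[0,0,-1]])
    return R.from_rotvec([np.radians(tilt[0]),np.radians(tilt[1]),0])*R.from_matrix(Q)
def pose():
    s=read_state();return s["tcp_pos"],R.from_quat(s["tool_rot"]),s
def cmd(p,q,P,Q):
    d=q.inv().apply(np.array(P)-p)/200; r=(q.inv()*Q).as_rotvec()/.5
    return np.round(np.r_[d,r],4)
def chain(P,Q,p=None,q=None):
    if p is None:p,q,_=pose()
    c=cmd(p,q,P,Q);n=int(np.ceil(abs(c).max()-1e-6)) or 1
    rv=(Q*q.inv()).as_rotvec();p0,q0=p,q
    for i in range(1,n+1):
        pi=p0+(np.array(P)-p0)*i/n;qi=R.from_rotvec(rv*i/n)*q0
        print(cmd(p,q,pi,qi).tolist());p,q=pi,qi
    return p,q
E
python3 - <<'E'
from h import *
p,q,s=pose()
p2=p+[0,0,90]
print(cmd(p,q,p2,q)); 
p,q=chain([532,-200,320],down(-23),p2,q)
print(cv2.__version__,get_calibration("wrist"))
E
```

```text
[-0.    0.   -0.45  0.    0.    0.  ]
[-0.6384, 0.7088, 0.0016, 0.0, 0.0, 0.7717]
[-0.3247, 0.8969, 0.0016, 0.0, 0.0, 0.7717]
[0.0367, 0.9531, 0.0016, 0.0, 0.0, 0.7717]
[0.3928, 0.8692, 0.0016, 0.0, 0.0, 0.7717]
4.12.0 {'fx': 297.3186396354542, 'fy': 297.3186396354542, 'cx': 253.7193539592332, 'cy': 191.24711266567704, 'eye': array([159.30121702, 533.5483416 , 373.23292564]), 'orientation': array([0.83159316, 0.53420365, 0.08260711, 0.12749642])}
```

Call:
servo_tool([
  [0,0,-0.45,0,0,0,1],
  [0,0,-0.45,0,0,0,1],
  [-0.64,0.71,-0.45,0,0,0.77,1],
  [-0.64,0.71,-0.45,0,0,0.77,1],
  [-0.64,0.71,-0.45,0,0,0.77,1],
  [-0.64,0.71,-0.45,0,0,0.77,1],
], squeeze=30)

```text
time_s: 1.65
tcp_pos: [305.8, 321.9, 321.8]
tool_rot: [0.93, 0.367, 0.001, 0.0]
ft_force: [-1.2, 0.7, 0.1]
gripper_width: 85.4
```

Call:
servo_tool([
  [-0.32,0.9,0,0,0,0.77,1],
  [-0.32,0.9,0,0,0,0.77,1],
  [-0.32,0.9,0,0,0,0.77,1],
  [-0.32,0.9,0,0,0,0.77,1],
])

```text
time_s: 2.15
tcp_pos: [383.3, 144.3, 321.8]
tool_rot: [0.984, 0.18, 0.001, 0.0]
ft_force: [0.3, 0.1, -0.1]
gripper_width: 85.1
```

Call:
servo_tool([
  [0.04,0.95,0,0,0,0.77,1],
  [0.04,0.95,0,0,0,0.77,1],
  [0.04,0.95,0,0,0,0.77,1],
  [0.04,0.95,0,0,0,0.77,1],
])

```text
time_s: 2.65
tcp_pos: [459.6, -32.5, 321.0]
tool_rot: [1.0, -0.013, -0.0, -0.0]
ft_force: [-0.9, -0.0, 0.5]
gripper_width: 85.4
```

Call:
servo_tool([
  [0.39,0.87,0,0,0,0.77,1],
  [0.39,0.87,0,0,0,0.77,1],
  [0.39,0.87,0,0,0,0.77,1],
  [0.39,0.87,0,0,0,0.77,1],
  [0.39,0.87,0,0,0,0.77,1],
])

```text
time_s: 3.28
tcp_pos: [533.5, -207.0, 320.6]
tool_rot: [0.979, -0.203, -0.001, -0.0]
ft_force: [-0.7, -0.1, 0.1]
gripper_width: 85.5
```

```bash
python3 - <<'E'
from h import *
p,q,s=pose();print(p,q.as_matrix().round(3),s["time_s"],s["ft_force"])
c=get_calibration("wrist");np.save("c1.npy",c,allow_pickle=True)
im=get_image("wrist");cv2.imwrite("pics/w1.png",im);cv2.imwrite("pics/w1b.png",cv2.resize(im,(800,600)))
for n in("barrel_mouth","cap_hole","tie_rod_top","tie_rod","rod_end","piston_land"):
    print(n,[(np.round(r["position"],1),round(r["p"],2)) for r in mark_of("wrist",n)][:4])
E
```

```text
[ 533.53787362 -206.99531871  320.57538528] [[ 0.917 -0.398 -0.001]
 [-0.398 -0.917  0.001]
 [-0.001 -0.001 -1.   ]] 3.275 [-0.6664848  -0.11485344  0.07424843]
barrel_mouth [(array([ 526.6, -219.2,  137.6]), 0.9)]
cap_hole [(array([ 538.1, -189.3,   55.4]), 0.69)]
tie_rod_top [(array([ 698.7, -384.8,   -0.7]), 0.5), (array([ 539. , -191.9,  175. ]), 0.48), (array([ 588.9, -365.7,    0. ]), 0.29)]
tie_rod [(array([ 541.7, -185.3,   36.2]), 0.6)]
rod_end [(array([456.6, -61.4, 131.4]), 0.88), (array([ 709.3, -231.4,  136.6]), 0.8), (array([ 526.2, -217.3,  186.3]), 0.66), (array([597.9, -75.8, 132.9]), 0.64)]
piston_land [(array([ 523.3, -221.8,   78.2]), 0.95), (array([602.7, -80.4,  20.8]), 0.95), (array([454.4, -51.7,  22. ]), 0.77), (array([ 706.6, -228.4,   19.2]), 0.71)]
```

View pics/w1b.png

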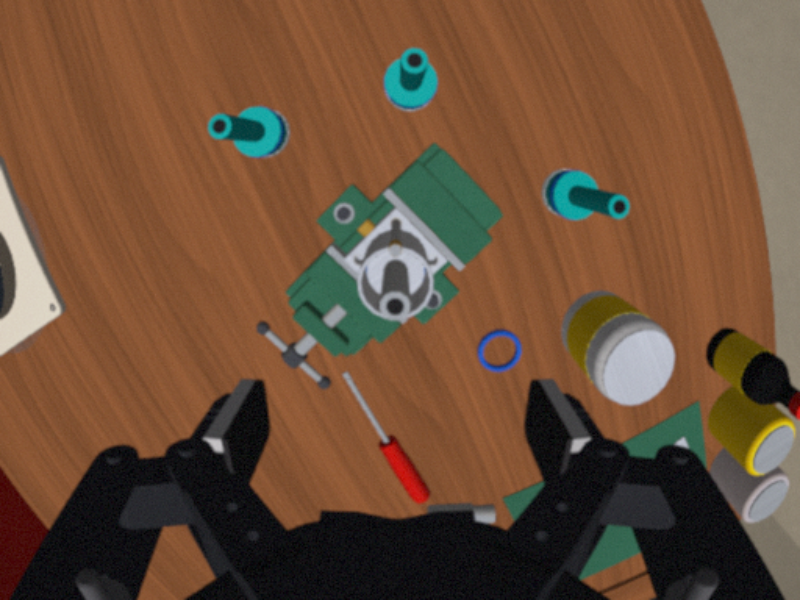

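The wrist view shows the steel piston rod top at (395,305) inside the barrel ring, with the tie rod end just above it at (395,248). The turquoise look-alikes at (412,65), (235,125) and (590,195) stand outside the vise. One enlarged crop with my estimates projected onto it will confirm.

```bash
cat >> h.py <<'E'
def proj(c,P):
    v=R.from_quat(c["orientation"]).inv().apply(np.array(P,float)-c["eye"])
    r=np.hypot(v[0],v[1]);t=np.arctan2(r,v[2])*c["fx"]/r
    return np.array([c["cx"]+v[0]*t,c["cy"]+v[1]*t])
def unproj(c,u,z):
    d=(np.array(u)-[c["cx"],c["cy"]])/c["fx"];t=np.hypot(*d)
    v=R.from_quat(c["orientation"]).apply(np.r_[d/t*np.sin(t),np.cos(t)])
    return (c["eye"]+v*(z-c["eye"][2])/v[2])[:2]
E
python3 - <<'E'
from h import *
c=np.load("c1.npy",allow_pickle=True).item();im=cv2.imread("pics/w1.png")
x0,y0,k=210,130,8
cr=cv2.resize(im[y0:y0+75,x0:x0+90],None,fx=k,fy=k,interpolation=cv2.INTER_CUBIC)
for P in[(538.5,-191,178),(526.5,-217.5,190),(526.5,-218,138)]:
    u=proj(c,P);print(P,u.round(1));cv2.circle(cr,tuple(((u-[x0,y0]+.5)*k).astype(int)),3,(0,0,255),-1)
t=np.linspace(0,6.28,90)
for a in t:
    u=proj(c,(526.5+28*np.cos(a),-218+28*np.sin(a),138));cv2.circle(cr,tuple(((u-[x0,y0]+.5)*k).astype(int)),1,(0,255,255),-1)
    u=proj(c,(526.5+10*np.cos(a),-217.5+10*np.sin(a),190));cv2.circle(cr,tuple(((u-[x0,y0]+.5)*k).astype(int)),1,(0,255,0),-1)
cv2.imwrite("pics/w1c.png",cr)
E
```

```text
(538.5, -191, 178) [252.2 164.4]
(526.5, -217.5, 190) [251.7 196.6]
(526.5, -218, 138) [252.2 182.5]
```

View pics/w1c.png

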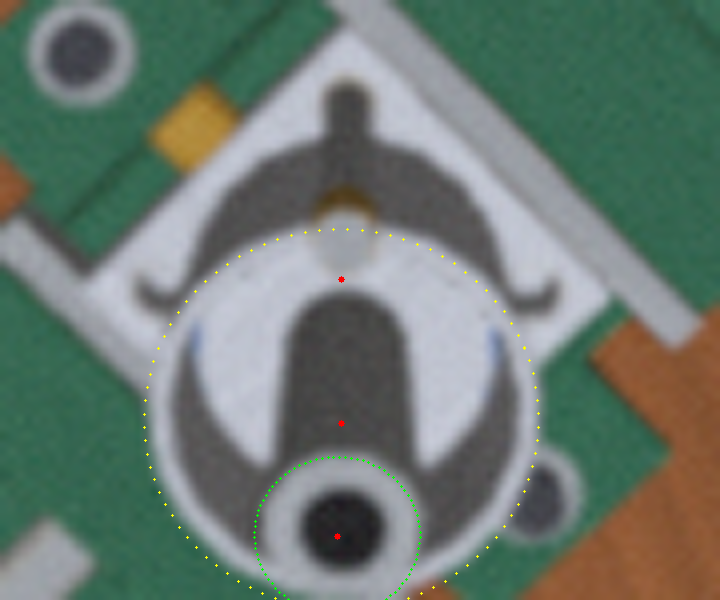

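```bash
python3 - <<'E'
from h import *
c=np.load("c1.npy",allow_pickle=True).item()
f=lambda x,y:(x/8+210-.5,y/8+130-.5)
print(c["eye"])
t=unproj(c,f(345,245),178);r=unproj(c,f(343,528),190);b=unproj(c,f(344,411),138)
print(t,r,b,t-r,np.hypot(*(t-r)),np.degrees(np.arctan2(*(t-r)[::-1])))
# go above tie rod, tip z 200
P=[t[0],t[1],230];chain(P,down(-23))
p,q=chain([t[0],t[1],148],down(-23),np.array(P),down(-23))
E
```

```text
[ 564.76150555 -135.24562796  462.58389033]
[ 540.61982812 -187.21509352] [ 527.55814003 -216.78691925] [ 527.54627497 -216.42277351] [13.06168809 29.57182573] 32.32801529380989 66.16925613277472
[-0.0054, -0.108, 0.4581, -0.0002, -0.0017, -0.0165]
[0.0, 0.0, 0.41, 0.0, 0.0, 0.0]
```

Call:
servo_tool([
  [0,-0.11,0.25,0,0,-0.016,0.45],
  [0,-0.11,0.45,0,0,-0.016,0.45],
  [0,-0.11,0.65,0,0,-0.016,0.45],
  [0,-0.11,0.78,0,0,-0.016,0.45],
  [0,-0.11,0.86,0,0,-0.016,0.45],
  [0,-0.11,0.86,0,0,-0.016,0.45],
])

```text
time_s: 4.38
tcp_pos: [541.2, -186.7, 148.8]
tool_rot: [0.98, -0.199, -0.001, -0.0]
ft_force: [0.6, 0.8, -0.5]
gripper_width: 38.2
```

```bash
python3 - <<'E'
from h import *
p,q,s=pose();print(p,s["time_s"],s["ft_force"],s["gripper_width"])
im=get_image("wrist");cv2.imwrite("pics/w2.png",cv2.resize(im,(800,600)))
E
```

```text
[ 541.19432947 -186.72999749  148.81825927] 4.375 [ 0.55639301  0.76312889 -0.47351291] 38.24372938174973
```

View pics/w2.png

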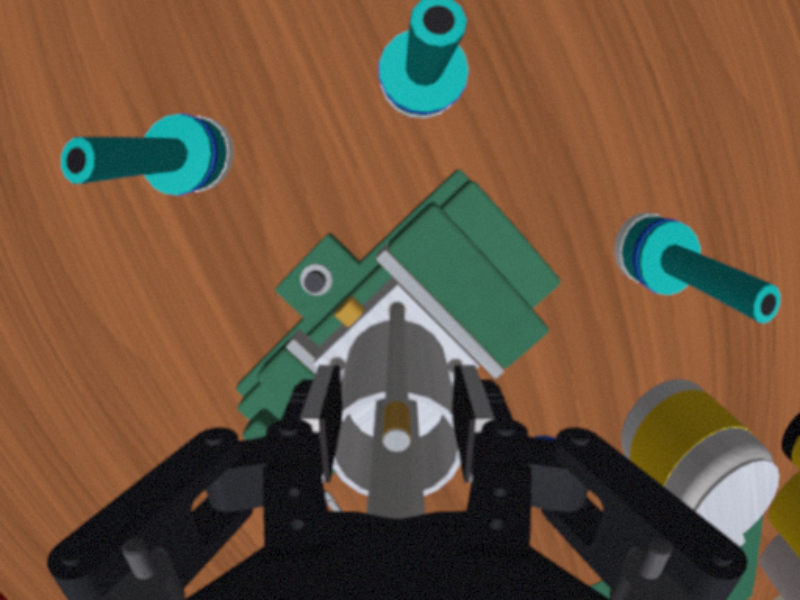

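The tie rod end at (397,440) sits centred between the pads, with the piston rod clear behind it. Next I close on it.

Call:
servo_tool([
  [0,0,0,0,0,0,0],
  [0,0,0,0,0,0,0],
  [0,0,0,0,0,0,0],
  [0,0,0,0,0,0,0],
  [0,0,0,0,0,0,0],
], squeeze=40)

```text
time_s: 5.05
tcp_pos: [542.0, -187.2, 150.8]
tool_rot: [0.98, -0.199, 0.001, 0.0]
ft_force: [-1.2, -0.4, 6.7]
gripper_width: 6.3
```

```bash
python3 - <<'E'
from h import *
p,q,s=pose();print(p,s["time_s"],s["ft_force"],s["gripper_width"])
c=get_calibration("wrist");im=get_image("wrist");cv2.imwrite("pics/w3.png",im)
print("rodtop in old px at 178:",proj(c,(p[0],p[1],178)),"seen 253.6 281.1")
print(unproj(c,(253.6,281.1),178))
E
```

```text
[ 542.03589419 -187.1985288   150.80193017] 5.05 [-1.21401465 -0.42524546  6.71489481] 6.3234693302665725
rodtop in old px at 178: [254.04467918 278.93871327] seen 253.6 281.1
[ 541.36728929 -188.24948368]
```

Call:
servo_tool([
  [0,0,-0.05,0,0,0,0],
  [0,0,-0.12,0,0,0,0],
  [0,0,-0.2,0,0,0,0],
  [0,0,-0.32,0,0,0,0],
  [0,0,-0.5,0,0,0,0],
  [0,0,-0.65,0,0,0,0],
  [0,0,-0.65,0,0,0,0],
])

```text
time_s: 5.98
tcp_pos: [542.5, -187.4, 284.0]
tool_rot: [0.98, -0.199, 0.003, 0.001]
ft_force: [0.4, -0.9, -1.2]
gripper_width: 6.3
```

```bash
python3 - <<'E'
from h import *
p,q,s=pose();print(p,s["time_s"],s["ft_force"],s["gripper_width"])
im=get_image("wrist");b=get_image("top");np.save("c2.npy",get_calibration("wrist"),allow_pickle=True)
cv2.imwrite("pics/w4r.png",im)
o=[cv2.resize(im,(600,450))[150:],cv2.resize(b[150:250,130:290],(600,375))[100:375]]
cv2.imwrite("pics/w4.png",np.vstack(o))
for n in("cup","rod_b"):
  for cam in("top","wrist"): print(n,cam,[(np.round(r["position"],1),round(r["p"],2)) for r in mark_of(cam,n)][:4])
E
```

```text
[ 542.52610513 -187.44775144  283.95716915] 5.975 [ 0.44004913 -0.87946271 -1.19885762] 6.277182859418098
cup top [(array([ 540.9, -190.6,   59.4]), 0.68), (array([ 5.132e+02,  1.692e+02, -5.000e-01]), 0.64)]
cup wrist []
rod_b top [(array([530.5, 181.1,   6. ]), 0.63), (array([530.3, 163.6,   4.5]), 0.62), (array([523.6, 155.7,   3.4]), 0.53)]
rod_b wrist [(array([ 527.9, -219.5,   54.2]), 0.37)]
```

View pics/w4.png

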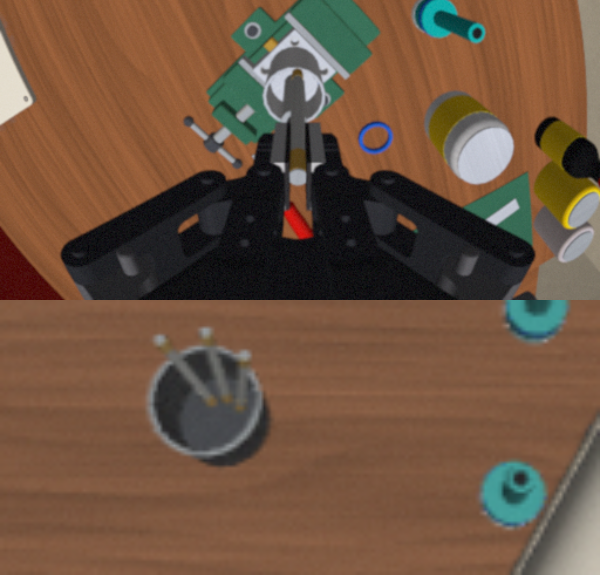

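The tie rod is held between the pads at (298,165), upright. The cup rim is centred at (207,400) in the lower crop, with the three rods leaning up (world +x), so the near half is free.

```bash
cat >> h.py <<'E'
def pin(c,u,z):
    v=R.from_quat(c["orientation"]).apply([(u[0]-c["cx"])/c["fx"],(u[1]-c["cy"])/c["fy"],1])
    return (c["eye"]+v*(z-c["eye"][2])/v[2])[:2]
E
python3 - <<'E'
from h import *
c=get_calibration("top");r=pin(c,(185.2,203.3),95);print("rim",r)
d=lambda x,y:(130+x/3.75,150+(y-200)/3.75)
for a in[(160,340),(206,332),(245,355)]:print("tops",pin(c,d(*a),141)-r)
p,q,s=pose()
chain([r[0]-70,r[1],290],down(0))
E
```

```text
rim [513.95901748 167.33609611]
tops [34.26146297 26.91580884]
tops [40.33006938 -4.97100459]
tops [ 24.18054116 -32.87631832]
[-0.5705, -0.72, -0.0253, -0.0, -0.0005, -0.4014]
[-0.4155, -0.8193, -0.0252, -0.0, -0.0005, -0.4014]
```

```bash
python3 - <<'E'
from h import *
p,q=chain([485,169,288],down(0,(0,-6)))
E
```

```text
[-0.4777, -0.764, -0.0203, 0.021, 0.1028, -0.4011]
[-0.3146, -0.844, -0.0323, 0.021, 0.1028, -0.4011]
```

Call:
servo_tool([
  [-0.12,-0.19,0,0,0,-0.1,0],
  [-0.29,-0.46,-0.01,0.01,0.05,-0.25,0],
  [-0.42,-0.68,-0.02,0.02,0.1,-0.4,0],
  [-0.48,-0.76,-0.02,0.02,0.1,-0.4,0],
  [-0.48,-0.76,-0.02,0.02,0.1,-0.4,0],
])

```text
time_s: 6.9
tcp_pos: [512.2, -8.7, 283.9]
tool_rot: [0.995, -0.1, 0.026, 0.0]
ft_force: [0.5, 0.0, 0.6]
gripper_width: 6.5
```

Call:
servo_tool([
  [-0.08,-0.21,-0.01,0,0.02,-0.1,0],
  [-0.18,-0.5,-0.02,0.01,0.05,-0.25,0],
  [-0.27,-0.74,-0.03,0.02,0.1,-0.4,0],
  [-0.31,-0.84,-0.03,0.02,0.1,-0.4,0],
  [-0.31,-0.84,-0.03,0.02,0.1,-0.4,0],
  [-0.31,-0.84,-0.03,0.02,0.1,-0.4,0],
])

```text
time_s: 7.65
tcp_pos: [485.3, 167.1, 287.1]
tool_rot: [0.999, -0.001, 0.05, 0.001]
ft_force: [0.1, -0.5, -1.0]
gripper_width: 6.5
```

```bash
python3 - <<'E'
from h import *
p,q,s=pose();print(p,s["time_s"],s["ft_force"],s["gripper_width"])
print(q.as_matrix().round(3))
c=get_calibration("wrist");im=get_image("wrist");b=get_image("scene");np.save("c3.npy",c,allow_pickle=True)
cv2.imwrite("pics/w5r.png",im);k=1.6
im=cv2.resize(im,None,fx=k,fy=k)
tilt=-np.radians(6);ax=-q.as_matrix()[:,2]
for L,col in((0,(0,0,255)),(-112.8,(0,255,0))):
    u=proj(c,p+ax*L)*k;cv2.circle(im,tuple(u.astype(int)),3,col,-1)
for a in np.linspace(0,6.28,60):
    u=proj(c,(514.5+40*np.cos(a),168+40*np.sin(a),95))*k;cv2.circle(im,tuple(u.astype(int)),1,(0,255,255),-1)
cv2.imwrite("pics/w5.png",im[:600,:800])
E
```

```text
[485.26386279 167.12431492 287.0629077 ] 7.65 [ 0.08508709 -0.46519705 -1.02039819] 6.466743016199447
[[ 0.995 -0.001  0.1  ]
 [-0.001 -1.    -0.001]
 [ 0.1    0.001 -0.995]]
```

View pics/w5.png

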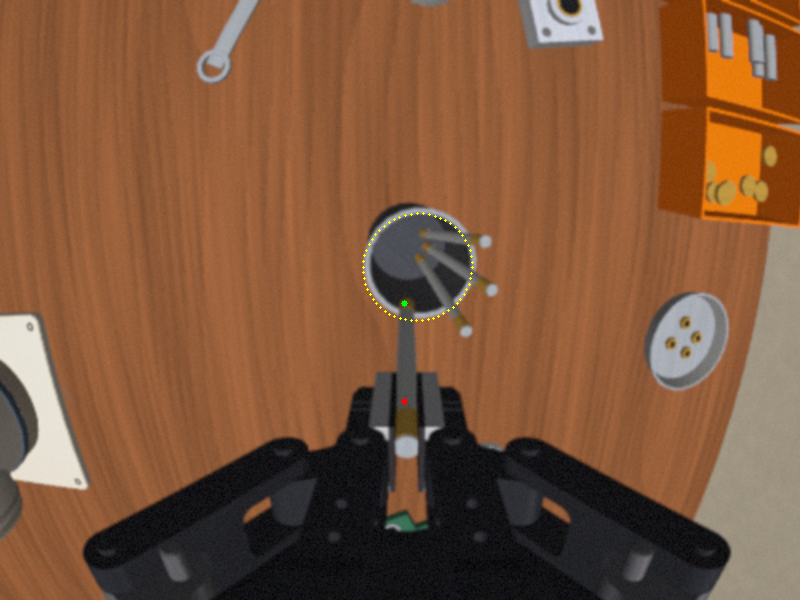

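The rim sits about 4 px up and right of my circle, and the rod foot shows the same bias, so the placing holds relative to the cup. The foot is over the free half.

Call:
servo_tool([
  [-0.015,0,0.15,0,0,0,0],
  [-0.035,0,0.35,0,0,0,0],
  [-0.055,0,0.55,0,0,0,0],
  [-0.07,0,0.7,0,0,0,0],
  [-0.075,0,0.75,0,0,0,0],
  [-0.075,0,0.75,0,0,0,0],
])

```text
time_s: 8.5
tcp_pos: [485.7, 166.4, 136.6]
tool_rot: [0.999, -0.001, 0.05, 0.001]
ft_force: [0.1, 0.4, -0.0]
gripper_width: 6.7
```

Call:
servo_tool([
  [-0.002,0,0.02,0,0,0,0],
  [-0.004,0,0.04,0,0,0,0],
  [-0.005,0,0.05,0,0,0,0],
  [-0.005,0,0.05,0,0,0,0],
])

```text
time_s: 9.0
tcp_pos: [485.6, 166.4, 126.6]
tool_rot: [0.999, -0.001, 0.05, 0.001]
ft_force: [0.1, 0.5, -0.8]
gripper_width: 6.8
```

Call:
servo_tool([
  [-0.001,0,0.01,0,0,0,0],
  [-0.002,0,0.02,0,0,0,0],
  [-0.003,0,0.03,0,0,0,0],
  [-0.0035,0,0.035,0,0,0,0],
  [-0.0035,0,0.035,0,0,0,0],
])

```text
time_s: 9.62
tcp_pos: [485.6, 166.4, 119.4]
tool_rot: [0.999, -0.001, 0.05, 0.001]
ft_force: [-0.5, 0.6, -0.5]
gripper_width: 6.5
```

Call:
servo_tool([
  [-0.0005,0,0.005,0,0,0,0],
  [-0.001,0,0.01,0,0,0,0],
  [-0.001,0,0.01,0,0,0,0],
])

```text
time_s: 10.0
tcp_pos: [485.7, 166.4, 117.6]
tool_rot: [0.999, -0.001, 0.05, 0.001]
ft_force: [-0.0, -0.0, 0.6]
gripper_width: 6.5
```

Call:
servo_tool([
  [-0.0005,0,0.005,0,0,0,0],
  [-0.001,0,0.01,0,0,0,0],
  [-0.001,0,0.01,0,0,0,0],
])

```text
time_s: 10.38
tcp_pos: [486.7, 166.6, 117.2]
tool_rot: [0.999, -0.001, 0.052, 0.0]
ft_force: [-2.6, -0.5, 14.3]
gripper_width: 6.6
```

```bash
python3 - <<'E'
from h import *
p,q,s=pose();print(p,s["ft_force"],s["gripper_width"])
for n in("wrist",):
    im=get_image(n);cv2.imwrite("pics/w6.png",cv2.resize(im,None,fx=1.56,fy=1.56))
E
```

```text
[486.66395181 166.60333776 117.15133124] [-2.59455359 -0.52100928 14.29414379] 6.557762639459342
```

View pics/w6.png

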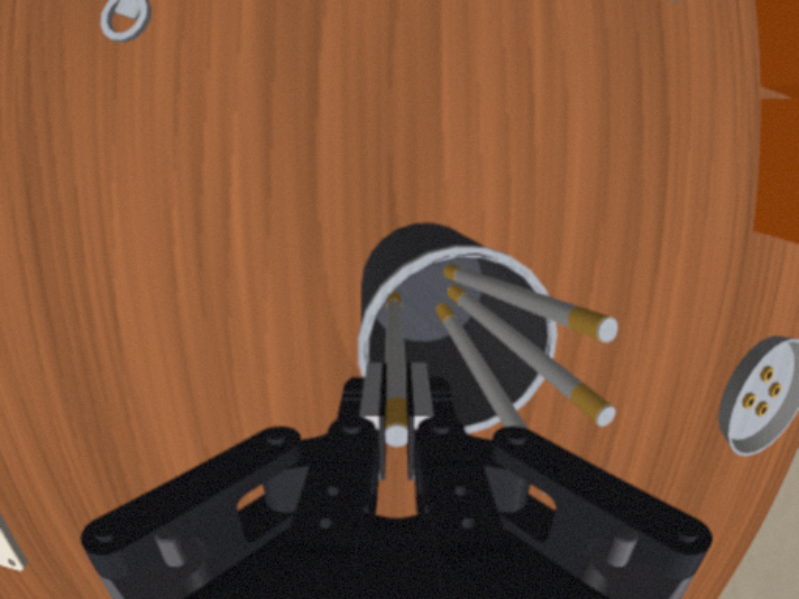

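The foot at (393,298) is on the cup floor in the free half and the force is up. I release gently.

Call:
servo_tool([
  [0,0,-0.004,0,0,0,0],
  [0,0,-0.004,0,0,0,0.12],
  [0,0,-0.004,0,0,0,0.2],
  [0,0,-0.004,0,0,0,0.26],
  [0,0,-0.004,0,0,0,0.26],
  [0,0,-0.004,0,0,0,0.26],
])

```text
time_s: 11.18
tcp_pos: [486.6, 166.6, 117.9]
tool_rot: [0.999, -0.001, 0.052, 0.0]
ft_force: [1.2, -0.7, 0.2]
gripper_width: 22.3
```

Call:
servo_tool([
  [0,0,-0.1,0,0,0,0.26],
  [0,0,-0.25,0,0,0,0.26],
  [0,0,-0.45,0,0,0,0.26],
  [0,0,-0.7,0,0,0,0.26],
  [0,0,-0.85,0,0,0,0.26],
  [0,0,-0.85,0,0,0,0.26],
])

```text
time_s: 11.92
tcp_pos: [469.7, 166.9, 289.3]
tool_rot: [0.999, -0.001, 0.054, -0.0]
ft_force: [-0.1, -0.6, -0.4]
gripper_width: 22.4
```

```bash
python3 - <<'E'
from h import *
p,q,s=pose();print(p,s["ft_force"],s["gripper_width"],s["time_s"])
im=get_image("wrist");cv2.imwrite("pics/w7.png",cv2.resize(im[100:330,130:390],None,fx=2.6,fy=2.6))
chain([527.5,-216.7,290],down(-23))
for n in("tie_rod","cup"):print([(np.round(r["position"],1),round(r["p"],2)) for r in mark_of("wrist",n)][:5])
E
```

```text
[469.68290045 166.9162532  289.30539484] [-0.0596657  -0.62492423 -0.43941177] 22.42112066211295 11.925
[0.148, 0.9583, 0.0097, -0.0209, -0.1041, 0.3983]
[0.3352, 0.9099, 0.0069, -0.0209, -0.1041, 0.3983]
[(array([498.2, 168.4,   4.1]), 0.77), (array([474.7, 166.3, 142.6]), 0.54)]
[(array([514. , 168. ,   3.6]), 0.68)]
```

View pics/w7.png

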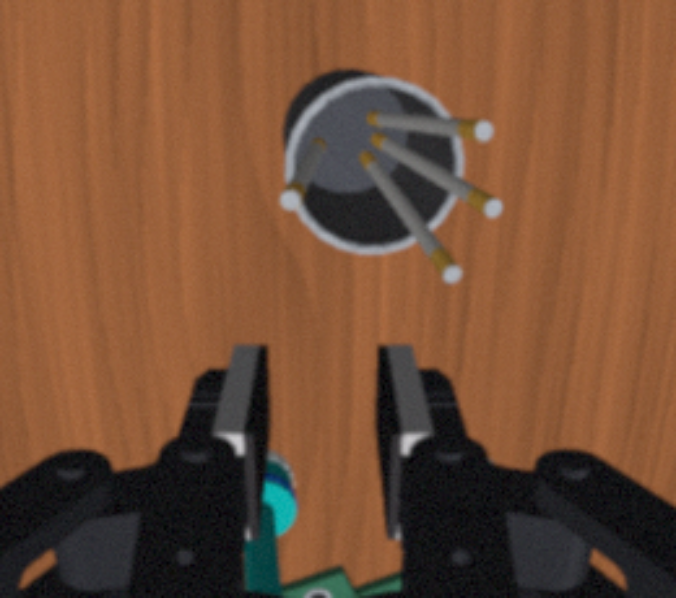

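The last rod stands in the cup leaning on the free-side rim at (290,200), and the cup has not moved. Now to the piston rod.

Call:
servo_tool([
  [0.04,0.24,0,0,-0.03,0.1,0.5],
  [0.09,0.55,0,-0.01,-0.06,0.25,0.5],
  [0.13,0.85,0,-0.02,-0.1,0.4,0.5],
  [0.15,0.96,0.01,-0.02,-0.1,0.4,0.5],
  [0.15,0.96,0.01,-0.02,-0.1,0.4,0.5],
])

```text
time_s: 12.7
tcp_pos: [498.0, -27.0, 285.4]
tool_rot: [0.994, -0.103, 0.024, 0.0]
ft_force: [-0.4, 0.2, 0.3]
gripper_width: 42.9
```

Call:
servo_tool([
  [0.08,0.23,0,0,-0.03,0.1,0.5],
  [0.19,0.52,0,-0.01,-0.06,0.25,0.5],
  [0.29,0.8,0,-0.02,-0.1,0.4,0.5],
  [0.335,0.91,0.01,-0.02,-0.1,0.4,0.5],
  [0.335,0.91,0.01,-0.02,-0.1,0.4,0.5],
  [0.335,0.91,0.01,-0.02,-0.1,0.4,0.5],
])

```text
time_s: 13.45
tcp_pos: [526.3, -217.2, 285.7]
tool_rot: [0.98, -0.201, -0.001, -0.0]
ft_force: [-0.7, 0.6, 1.0]
gripper_width: 42.8
```

```bash
python3 - <<'E'
from h import *
p,q,s=pose();print(p,q.as_matrix().round(4),s["ft_force"],s["gripper_width"],s["time_s"])
print(cmd(p,q,[527.7,-216.8,205],down(-23)))
print(cmd(p,q,[527.7,-216.8,151],down(-23)))
E
```

```text
[ 526.34498388 -217.21401205  285.74328115] [[ 9.193e-01 -3.935e-01 -2.200e-03]
 [-3.935e-01 -9.193e-01  8.000e-04]
 [-2.400e-03  1.000e-04 -1.000e+00]] [-0.65643154  0.63989117  1.02993785] 42.79854052166311 13.45
[ 6.400e-03 -4.600e-03  4.037e-01  2.000e-04  4.700e-03 -6.000e-03]
[ 7.000e-03 -4.600e-03  6.737e-01  2.000e-04  4.700e-03 -6.000e-03]
```

Call:
servo_tool([
  [0.006,-0.005,0.2,0,0.005,-0.006,0.5],
  [0.006,-0.005,0.4,0,0.005,-0.006,0.5],
  [0.007,-0.005,0.6,0,0.005,-0.006,0.5],
  [0.007,-0.005,0.67,0,0.005,-0.006,0.5],
  [0.007,-0.005,0.67,0,0.005,-0.006,0.5],
])

```text
time_s: 14.08
tcp_pos: [527.7, -215.8, 152.1]
tool_rot: [0.98, -0.199, -0.0, -0.0]
ft_force: [0.2, 1.1, 0.2]
gripper_width: 42.6
```

```bash
python3 - <<'E'
from h import *
p,q,s=pose();print(p,q.as_matrix().round(4)[:,2],s["ft_force"],s["gripper_width"],s["time_s"])
c=get_calibration("wrist");im=get_image("wrist");cv2.imwrite("pics/w8r.png",im)
print("axis px z190,z170",proj(c,(527.7,-216.8,190)),proj(c,p+[0,0,39]))
x0,y0,k=190,220,6
cv2.imwrite("pics/w8.png",cv2.resize(im[y0:y0+100,x0:x0+130],None,fx=k,fy=k,interpolation=cv2.INTER_CUBIC))
E
```

```text
[ 527.7249803  -215.79340482  152.14256622] [-1.e-04  1.e-04 -1.e+00] [0.22066229 1.09287171 0.16236333] 42.601840838652535 14.075
axis px z190,z170 [254.75807223 294.36643436] [253.90369536 294.24471319]
```

View pics/w8.png

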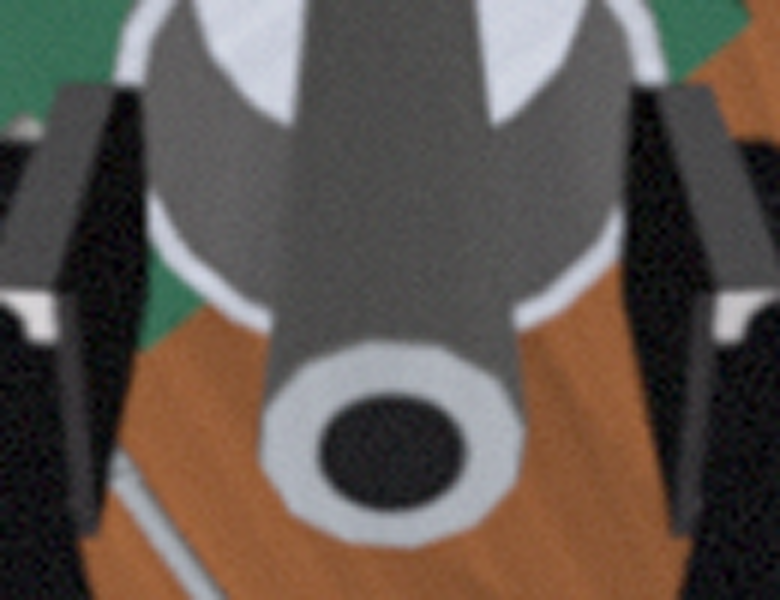

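The rod mid is at x≈392 and the finger mid at x≈387 in the crop, so the rod is about 0.4 mm to tool +x. I trim that, then close gently.

Call:
servo_tool([
  [0.002,0,0,0,0,0,0.4],
  [0.002,0,0,0,0,0,0.3],
  [0.002,0,0,0,0,0,0.28],
  [0.002,0,0,0,0,0,0.28],
], squeeze=20)

```text
time_s: 14.62
tcp_pos: [528.6, -216.6, 153.2]
tool_rot: [0.98, -0.199, 0.001, 0.0]
ft_force: [-0.1, -0.4, 0.2]
gripper_width: 24.1
```

Call:
servo_tool([
  [0,0,0,0,0,0,0.26],
  [0,0,0,0,0,0,0.24],
  [0,0,0,0,0,0,0.22],
  [0,0,0,0,0,0,0.2],
], squeeze=20)

```text
time_s: 15.12
tcp_pos: [528.3, -216.5, 153.2]
tool_rot: [0.98, -0.199, 0.001, 0.0]
ft_force: [-2.8, 1.6, 2.1]
gripper_width: 19.4
```

Call:
servo_tool([
  [0,0,0,0,0,0,0],
  [0,0,0,0,0,0,0],
  [0,0,0,0,0,0,0],
], squeeze=45)

```text
time_s: 15.5
tcp_pos: [528.3, -216.5, 153.3]
tool_rot: [0.98, -0.199, 0.001, 0.0]
ft_force: [-1.4, 0.6, 3.4]
gripper_width: 19.0
```

```bash
python3 - <<'E'
from h import *
p,q,s=pose();print(p,q.as_matrix().round(4)[:,2],q.inv().apply(s["ft_force"]),s["wrist_torque"],s["gripper_width"],s["time_s"])
E
```

```text
[ 528.29783342 -216.47116822  153.30216082] [ 1.e-03 -8.e-04 -1.e+00] [-1.56768043 -0.00889716 -3.35311258] [0.13629182 0.6514817  0.06541598] 19.008501830522984 15.5
```

Call:
servo_tool([
  [0,0,-0.01,0,0,0,0],
  [0,0,-0.025,0,0,0,0],
  [0,0,-0.045,0,0,0,0],
  [0,0,-0.06,0,0,0,0],
  [0,0,-0.06,0,0,0,0],
])

```text
time_s: 16.12
tcp_pos: [528.4, -216.5, 165.6]
tool_rot: [0.98, -0.199, 0.001, 0.0]
ft_force: [0.3, 0.1, -4.5]
gripper_width: 18.9
```

```bash
python3 - <<'E'
from h import *
p,q,s=pose();print(p,q.as_matrix().round(4)[:,2],q.inv().apply(s["ft_force"]),s["wrist_torque"],s["gripper_width"],s["time_s"])
E
```

```text
[ 528.43489949 -216.53795375  165.57502531] [ 0.0015 -0.0011 -1.    ] [ 0.25655169 -0.26316843  4.50388672] [-0.01669107 -0.04740282 -0.03818474] 18.8681395718168 16.125
```

Call:
servo_tool([
  [0,0,-0.015,0,0,0,0],
  [0,0,-0.035,0,0,0,0],
  [0,0,-0.06,0,0,0,0],
  [0,0,-0.085,0,0,0,0],
  [0,0,-0.105,0,0,0,0],
  [0,0,-0.12,0,0,0,0],
  [0,0,-0.12,0,0,0,0],
])

```text
time_s: 17.0
tcp_pos: [528.5, -216.6, 189.8]
tool_rot: [0.98, -0.199, 0.001, 0.0]
ft_force: [-0.0, -0.9, -5.7]
gripper_width: 18.7
```

```bash
python3 - <<'E'
from h import *
p,q,s=pose();print(p,q.as_matrix().round(4)[:,2],q.inv().apply(s["ft_force"]),s["wrist_torque"],s["gripper_width"],s["time_s"])
print(cmd(p,q,[528.35,-216.5,212.5],down(-23)))
E
```

```text
[ 528.49204637 -216.5544443   189.76849803] [ 0.0018 -0.0012 -1.    ] [0.33879788 0.82972163 5.74452444] [ 0.0144733  -0.02996641 -0.0550951 ] 18.73544285888775 17.0
[-5.000e-04  1.000e-04 -1.137e-01  8.000e-04 -4.200e-03  1.500e-03]
```

Call:
servo_tool([
  [0,0,-0.015,0,0,0,0],
  [0,0,-0.035,0,0,0,0],
  [-0.0005,0,-0.06,0,0,0,0],
  [-0.0005,0,-0.085,0,0,0,0],
  [-0.0005,0,-0.105,0,0,0,0],
  [-0.0005,0,-0.112,0,0,0,0],
  [-0.0005,0,-0.112,0,0,0,0],
])

```text
time_s: 17.88
tcp_pos: [528.3, -216.5, 212.2]
tool_rot: [0.98, -0.199, 0.001, 0.0]
ft_force: [-0.1, 1.0, -5.3]
gripper_width: 19.3
```

```bash
python3 - <<'E'
from h import *
p,q,s=pose();print(p,q.as_matrix().round(4)[:,2],q.inv().apply(s["ft_force"]),s["wrist_torque"],s["gripper_width"],s["time_s"])
im=get_image("wrist");sc=get_image("scene");tp=get_image("top")
for cam in("wrist","scene","top"):
  for n in("piston_land","rod_end","piston","tie_rod","cup"):print(cam,n,[(np.round(r["position"],1),round(r["p"],2)) for r in mark_of(cam,n)][:5])
a=cv2.resize(im[130:290,150:360],(790,600))
cv2.imwrite("pics/w9.png",a)
b=cv2.resize(sc[190:260,170:250],None,fx=7,fy=7,interpolation=cv2.INTER_CUBIC);cv2.imwrite("pics/s9.png",b)
E
```

```text
[ 528.34593484 -216.48010535  212.22042051] [ 0.0018 -0.0012 -1.    ] [-0.46103104 -0.88761883  5.30256617] [0.02671514 0.01571083 0.03839911] 19.289117435742327 17.875
wrist piston_land [(array([ 523. , -218.8,  140.1]), 0.91), (array([453.7, -55.5,  20.5]), 0.9), (array([606.1, -79.3,  22.1]), 0.78), (array([ 706.5, -228.9,   18.5]), 0.6)]
wrist rod_end [(array([455.1, -57.9, 131.7]), 0.86), (array([ 529.4, -216.9,  243.7]), 0.61), (array([ 709.2, -228.3,  138. ]), 0.61)]
wrist piston [(array([ 708.9, -230.3,   -6.1]), 0.84), (array([ 528.8, -223.4,  116.2]), 0.79), (array([458. , -58.5,  -1. ]), 0.66), (array([602.8, -74.7,  -1.5]), 0.59)]
wrist tie_rod [(array([ 530.8, -217.2,    1. ]), 0.18)]
wrist cup []
scene piston_land [(array([454.4, -57.4,  24.3]), 0.84), (array([ 712.6, -229.7,   18.8]), 0.67), (array([ 530.2, -220.2,  132.7]), 0.57), (array([604.9, -74.5,  22.6]), 0.55)]
scene rod_end [(array([ 707.2, -231.1,  129.3]), 0.92), (array([ 528.1, -220.2,  250.2]), 0.82), (array([605.5, -79.8, 131.2]), 0.78), (array([456.6, -60.4, 131.4]), 0.69)]
scene piston [(array([ 7.103e+
[... 191 characters left out ...]
7)]
scene tie_rod [(array([ 526.3, -215.9,  112.3]), 0.21)]
scene cup [(array([517.2, 166. ,  -3.5]), 0.65)]
top piston_land [(array([601.6, -73.4,  18.6]), 0.75), (array([469.3, 166.1, 145. ]), 0.68), (array([457.4, -62.3,  18.8]), 0.64), (array([ 709.4, -229.6,   21.6]), 0.56)]
top rod_end [(array([458.6, -57.3, 131.3]), 0.8), (array([598.8, -77.9, 130.7]), 0.57), (array([ 704.8, -228.1,  132.3]), 0.51)]
top piston [(array([600. , -70.3,   2.9]), 0.8), (array([ 7.089e+02, -2.320e+02, -4.000e-01]), 0.68), (array([ 4.558e+02, -5.880e+01,  2.000e-01]), 0.52)]
top tie_rod [(array([497.9, 164.6,   2.3]), 0.47), (array([525.8, 178.8,   3.9]), 0.25)]
top cup [(array([515.4, 170.7,   3. ]), 0.66)]
```

View pics/w9.png

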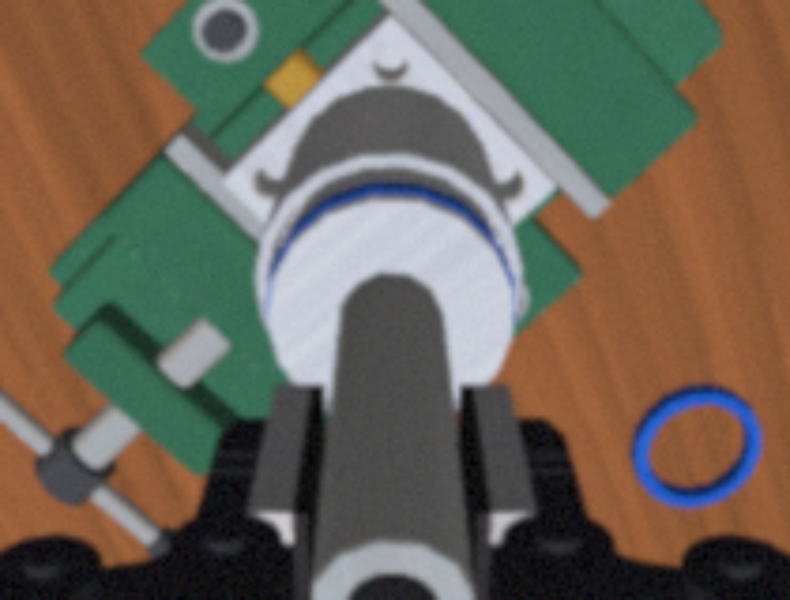

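View pics/s9.png

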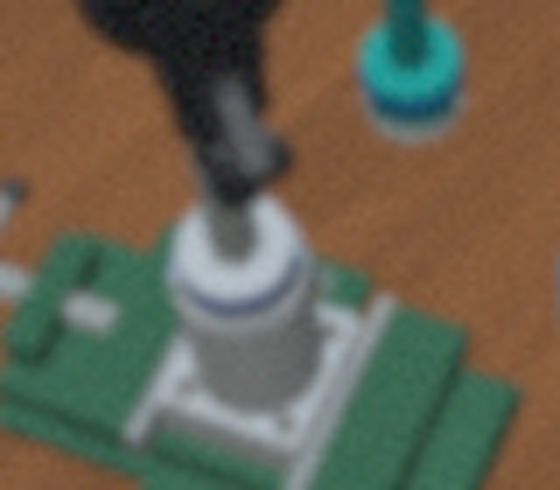

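The blue seal and the bare land show above the rim and no white band is visible. I hold briefly, then hand in.

Call:
servo_tool([
  [0,0,0,0,0,0,0],
  [0,0,0,0,0,0,0],
  [0,0,0,0,0,0,0],
  [0,0,0,0,0,0,0],
  [0,0,0,0,0,0,0],
])

```text
time_s: 19.4
tcp_pos: [528.3, -216.5, 212.2]
tool_rot: [0.98, -0.199, 0.001, 0.0]
ft_force: [-0.2, -0.0, -4.7]
gripper_width: 18.9
```

```bash
python3 - <<'E'
from h import *
p,q,s=pose();print(p,s["ft_force"],s["joint_velocities"].round(4),s["gripper_width"],s["time_s"])
if abs(p[2]-212.3)<3: print(finish_job())
E
```

```text
[ 528.3458031  -216.48751452  212.20348971] [-0.22618842 -0.04610075 -4.67771531] [ 0.0002 -0.0004  0.0002 -0.0003  0.0007 -0.0021] 18.874195807912766 19.4
the job is handed in; nothing more can be done
None
```

I lifted the last tie rod out of the end cap and lowered it onto the cup floor. I released it leaning on the free-side rim with the cup upright and unmoved. Then I drew the piston straight up by its rod and handed in at 19.4 s while holding it.

**Last checks on the piston:**
- The tool rose 58.9 mm, so the land should be about 1 mm below the rim, or slightly lower if the rod slipped as the lift began.
- The blue seal and bare land showed above the rim, and no white band was visible.
- The arm was still and vertical. Sideways force was under 0.3 N at hand-in, and the held weight was about 4.7 N.

**Disagreements:** the networks put the land at 140 mm (wrist) and 133 mm (scene), against the rim at 138 mm. That is within their error, with the lift reading in between. The top view did not find the piston in the vise; it reported the three turquoise look-alikes and a false match near the cup. I read the tie rod's lean from the wrist picture only and did not measure its angle.

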